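# Set up a covered slide bath on the warming plate

### The job

Set up the slide bath on the warming plate, one part at a time from the bottom up: first the steel pan, centred on the black plate with its long side along the plate's long side; then the empty grey dish into the pan, then the slide rack into the dish, and last the lid onto the dish, each seated flat and lengthwise with what is below it. Set the parts down rather than letting them drop, and leave the bottle, vial, brush beaker, blade box and cassette where they are.

Things in the scene. Friction and masses are not known exactly. Their poses are not given: they have to be found in the camera images.
- hotplate: Small white bench warming plate, fixed: white body 150 x 100 mm and 36 mm high, on it a black heating plate 140 (x) x 90 (y) mm whose flat top is 45 mm above the bench. A grey control nose, 26 mm high, sticks out of its -x end to x = -102 mm. Origin: under the centre of the black plate, at bench height; x along the plate's long side, z up.
- pan: Open rectangular steel pan, loose, 120 (x) x 68 (y) x 24 (z) mm outside, walls and floor 2 mm (inside 116 x 64 mm), about 0.22 kg. Take it from above across its 68 mm width. Origin: centre of its underside; z up.
- dish: Open rectangular grey plastic staining dish, loose, empty, 106 (x) x 54 (y) x 62 (z) mm outside, walls and floor 3 mm (inside 100 x 48 x 59 deep), about 0.20 kg. Goes into the pan with 5 mm play on each side. Take it across its 54 mm width, near the top. Origin: centre of its underside; z up.
- rack: Steel rack with five glass slides on edge, loose, 90 (x) x 38 (y) x 48 (z) mm, 0.13 kg. Frame and slides are 28 mm high; across its middle an upright grip plate, 10 mm thick (x), 38 mm wide (y), solid from 30 to 48 mm height: take it with fingers closing along x. Goes into the dish with 5 mm play each side, its top then 11 mm below the rim. Origin: centre of its underside; z up.
- lid: Grey plastic lid, loose, about 0.09 kg. From below: a plug 90 (x) x 38 (y) x 5 mm on which it lies; on it a plate 114 x 62 x 5 mm (5 to 10 mm height); on top a grip bar 44 mm long (x), 12 mm thick (y), from 10 to 34 mm height. On the dish the plate rests on the rim and the plug reaches 5 mm into the mouth with 5 mm play on each side. Origin: centre of the plug's underside; z up.
- bottle: Bystander: brown bottle, yellow cap, 46 mm across, 100 mm high. Origin: centre of its underside; z up.
- vial: Bystander: small brown vial, white cap, 24 mm across, 42 mm high. Origin: centre of its underside; z up.
- brushes: Bystander: beaker 62 mm across, 70 mm high, with brushes that reach 165 mm high. Origin: centre of its underside; z up.
- blades: Bystander: blue blade box 70 x 30 x 22 mm. Origin: centre of its underside; z up.
- cassette: Bystander: white tissue cassette with a wax block, 41 x 28 x 8 mm. Origin: centre of its underside; z up.

How it is judged:
By the outcome, as a careful person would: the job done as asked, in the order asked, and still so for the second after the job is handed in, with the robot touching nothing.
It also fails if it takes over 115 s, if anything falls off the work surface, if the arm or the gripper's body presses on something with over 40 N, if the wrist force passes 120 N, or if a joint passes its speed limit or range.

### The arm

A 6-joint arm with a two-finger parallel gripper is mounted at the origin on the work surface. World frame = base frame: x ahead of the robot, y to its left, z up, the work surface at z = 0. Lengths are in m, angles in rad, forces in N, time in s.
With the tool pointing down it reaches from about 0.25 to 0.725 m from the base axis. Payload 9.7 kg.
Tool frame: the origin (TCP) lies at the very end of the fingers, on their centre line; the grasp point (between the pads) lies 19 mm behind it; z points along the fingers, y is the line along which they close (so a half turn about z gives the same grasp; the last joint's range is limited). The gripper opens to 85 mm and grips with 20 to 120 N. Pads are 22 mm wide; open, the fingers measure 114 mm over their backs; the gripper's body (76 mm by 85 mm) begins 54 mm behind the grasp point. The pads swing forward as they close: fully open they stand 13 mm farther back than shut.
Start: joints at [1.218, 0.087, 0.176, 1.66, 0, 1.571], TCP at [0.19, 0.516, 0.231] pointing down, gripper open.
Joint ranges: [-3.13, 3.13], [-0.85, 1.81], [-1.15, 1.24], [-2.2, 2.28], [-1.44, 1.52], [-3.14, 3.14]. Speed limits (rad/s): [2.22, 2.22, 2.57, 3.14, 3.14, 3.14].

### API

Orientations are given as a rotation vector (axis times angle).
In Python, from plant import env gives the robot as it stands. The module is installed in compiled form; this text tells all that it offers.
- The arm moves only by the tool send_rows, never from a script. Its argument "rows" is a list of rows, each a list of 5 numbers: the shift along the tool's x, y, z in m, then the turn about the tool's z in degrees, then the finger opening in m, from 0 to 0.0854. A call has exactly 8 rows; each row is the pose to reach, as a shift and turn from the pose commanded when the call began, along the tool's axes at that moment; what a row does not reach only later rows make up. A row lasts 1/12 s, in which the tool goes at most 41.7 mm and 7.16 degrees, less where a joint would pass 70% of its speed; a pose out of reach is approached as far as the arm can. A call with a gripper value outside its range is refused whole. The fingers move at their own pace and stop on an object; "squeeze" is the grip in N (left out, the last holds). Time passes only in rows, so rows that repeat a pose let the fingers close, or fill a call up. It gives the time, the measured TCP pose, the force, the opening and the grip force at its end, in the units of the state.
- env.sense(): the state, without advancing time (a new reading comes with each control period).
- env.capture(name): name is "scene" or "top" or "wrist"; returns (picture, depth): 384x512x3 uint8, red, green, blue; 384x512 float32, m along the optical axis (not along the pixel's ray), 0 where there is no reading.
- env.calibration(name): a dict with "camera_matrix" (3x3 intrinsics, pixels), "extrinsics" (4x4, takes a point from camera to world coordinates). Camera axes: x right, y down, z forward; pixel columns grow to the right and rows downward; lengths in m; the calibration is good to about 2 mm. A picture is of the moment at which its call begins: read the wrist's pose just before it. calibration takes no time and is no camera call; for the wrist camera it gives the pose at the moment of the call.
- env.hand_in(): hands the job in; it is judged then, once.
Trained networks look in the newest picture that a camera, given by its name, has taken for a name from the list of things; names that differ only in an ending like _2 or _b are one class to them, and where a whole thing is asked for, a point or a joint stands for the part that bears it (a point fixed in the world has none). Each returns a list of dicts, best first, with "conf" (0 to 1); they miss things now and then, are a little off and sometimes report something else, mostly with a low value. They report only what shows in the picture. A call takes as long as a camera call.
- env.find_in(camera, query): "centre" ([x, y, z] in m, in the coordinates of the camera as it stood for that picture, good to about 4 mm: the middle of the surface that is visible of it).
The state is a dict: "t": time; "q": joint angles; "qd": joint speeds; "joint_torque": joint torques, N m; "tool_pos": TCP position; "tool_rot": TCP orientation; "ft_force": force on the tool from outside, world axes, zero at the start; "wrist_torque": the same for the moment, N m; "grip_width": finger opening in m; "grasp_force": force on a finger pad.
Only numpy, scipy, OpenCV 4.12 (cv2) and the standard library are available. Lean on these libraries where they do the work, as an engineer would, in place of code of your own. Each camera call takes 0.05 s, during which the arm holds its last target. There are 200 camera calls.

## Working session

There is one attempt and no reset: what is moved stays moved. The work goes in short steps, Python scripts to look and compute and a tool call to move; the robot and the scene stay as the last step left them, time stands still between calls to the robot, and variables do not carry over. Pictures are saved under pics/ and viewed, at most 14 in all, crops included, and the job is handed in when it is done.

Besides the shell and the picture viewer there is one more tool, called by a JSON object that holds its "op" and its "data". send_rows: Moves the arm, as the interface text tells. Its arguments: {"type":"object","properties":{"rows":{"type":"array"},"squeeze":{"type":"number"}},"required":["rows"]}

```bash
mkdir -p pics; ls
cat > h.py <<'E'
import numpy as np, cv2
from plant import env
from scipy.spatial.transform import Rotation as R
def cloud(cam):
    pic,d=env.capture(cam); c=env.calibration(cam); K=np.array(c["camera_matrix"]);T=np.array(c["extrinsics"])
    v,u=np.mgrid[:384,:512]; P=np.stack([(u-K[0,2])*d/K[0,0],(v-K[1,2])*d/K[1,1],d],-1)
    W=P@T[:3,:3].T+T[:3,3]; W[d==0]=np.nan
    return pic,d,W,T
def save(pic,n): cv2.imwrite('pics/'+n,pic[...,::-1])
E
python3 - <<'E'
from h import *
s=env.sense(); print(s["t"],s["tool_pos"],s["tool_rot"],s["ft_force"],s["grip_width"])
print(R.from_rotvec(s["tool_rot"]).as_matrix().round(3))
ims=[]
for cam in("scene","top"):
    pic,d,W,T=cloud(cam); save(pic,cam+'0.png'); np.save(cam+'0.npy',W)
    print(cam,T.round(3).tolist())
    for n in "hotplate pan dish rack lid bottle vial brushes blades cassette".split():
        r=env.find_in(cam,n)
        for x in r[:2]: print(n,round(x["conf"],2),(T[:3,:3]@np.array(x["centre"])+T[:3,3]).round(3))
E
```

```text
pics
0.0 [0.18998026 0.51590787 0.23059897] [-5.51279317e-01 -3.09266230e+00  2.01835778e-03] [-0.14491203  0.65299803 -0.37426652] 0.0853796574665509
[[-0.938  0.346 -0.   ]
 [ 0.346  0.938 -0.001]
 [-0.    -0.001 -1.   ]]
scene [[-0.85, 0.391, -0.352, 0.918], [0.527, 0.619, -0.583, 0.541], [-0.01, -0.681, -0.732, 0.699], [0.0, 0.0, 0.0, 1.0]]
hotplate 0.68 [0.467 0.112 0.042]
pan 0.75 [ 0.449 -0.102  0.007]
dish 0.86 [ 0.667 -0.001  0.039]
rack 0.76 [ 0.592 -0.305  0.025]
lid 0.83 [0.623 0.326 0.011]
bottle 0.95 [ 0.426 -0.298  0.05 ]
bottle 0.59 [ 0.446 -0.102  0.008]
vial 0.7 [0.523 0.007 0.031]
vial 0.66 [0.667 0.    0.039]
brushes 0.65 [0.752 0.189 0.071]
blades 0.83 [ 0.747 -0.161  0.015]
cassette 0.62 [0.571 0.175 0.01 ]
top [[-0.014, -0.995, 0.098, 0.5], [-1.0, 0.014, -0.001, 0.014], [-0.001, -0.098, -0.995, 1.03], [0.0, 0.0, 0.0, 1.0]]
hotplate 0.85 [0.447 0.099 0.042]
pan 0.76 [ 0.448 -0.105  0.002]
dish 0.79 [ 0.674 -0.012 -0.   ]
dish 0.69 [0.568 0.169 0.008]
rack 0.66 [ 0.581 -0.313  0.026]
lid 0.69 [0.616 0.317 0.011]
bottle 0.78 [ 0.422 -0.301  0.065]
vial 0.62 [0.52  0.    0.041]
brushes 0.96 [0.741 0.17  0.071]
blades 0.81 [ 0.752 -0.174  0.02 ]
blades 0.47 [ 0.673 -0.011 -0.004]
cassette 0.61 [0.568 0.17  0.006]
```

View pics/top0.png

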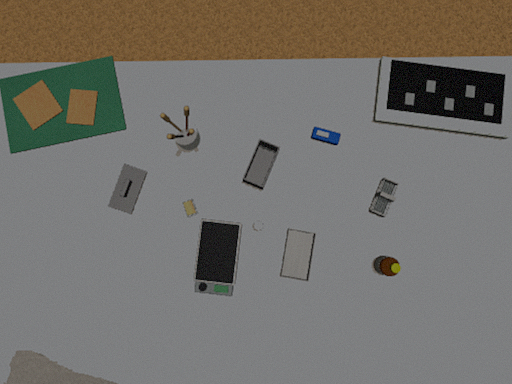

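View pics/scene0.png

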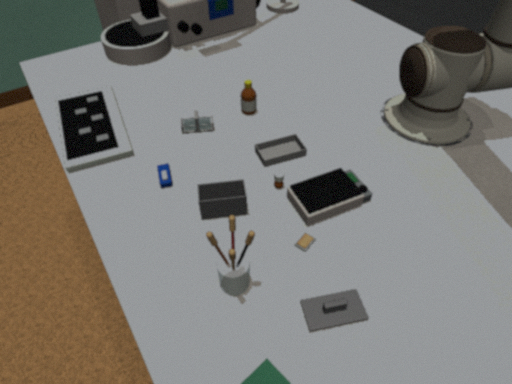

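Run:
```python
import numpy as np, cv2
W=np.load('top0.npy'); 
z=W[...,2]
print("table z",np.nanmedian(z[200:380]))
def fit(n,c,r,zlo,zhi):
    m=(np.hypot(W[...,0]-c[0],W[...,1]-c[1])<r)&(z>zlo)&(z<zhi)
    m=m.astype(np.uint8); 
    P=W[m>0]; 
    (x,y),(w,h),a=cv2.minAreaRect((P[:,:2]*1000).astype(np.float32))
    if w<h: w,h,a=h,w,a+90
    print(n,len(P),round(x,1),round(y,1),'size',round(w,1),round(h,1),'long axis deg',round(a,1),'z',np.percentile(P[:,2],[5,50,95]).round(4))
fit('plate',(.447,.099),.1,.039,.06)
fit('pan',(.448,-.105),.09,.014,.035)
fit('dish',(.674,-.012),.085,.045,.08)
fit('rackplate',(.581,-.313),.06,.036,.06)
fit('rack',(.581,-.313),.07,.015,.06)
fit('lid',(.616,.317),.08,.005,.016)
fit('lidbar',(.616,.317),.08,.024,.05)
```

```text
table z -5.379613963352181e-05
plate 2225 459.1 94.8 size 143.6 94.8 long axis deg 171.5 z [0.0418 0.0448 0.0476]
pan 188 448.5 -100.4 size 120.0 68.4 long axis deg 169.3 z [0.0155 0.0231 0.0262]
dish 231 670.2 -12.2 size 106.6 54.1 long axis deg 156.5 z [0.0474 0.0611 0.0642]
rackplate 88 586.2 -315.8 size 37.8 10.5 long axis deg 66.1 z [0.0377 0.0471 0.0509]
rack 488 586.0 -316.5 size 90.3 39.3 long axis deg 155.4 z [0.0166 0.0262 0.0487]
lid 1000 621.3 317.9 size 126.0 91.6 long axis deg 164.6 z [0.0065 0.0097 0.0126]
lidbar 104 617.7 322.7 size 43.5 12.8 long axis deg 158.4 z [0.0259 0.0332 0.0358]
```

The top picture shows the plate at pixel (218,252), pan (298,254), dish (261,165), rack (383,197) and lid (127,188). The scene picture shows the same layout. The measured sizes match the given ones. I'll go past the plate with the wrist camera on the way to the pan.

```bash
cat >> h.py <<'E'
def go(xyz,yaw,s=None):
    """tool-frame shift (m) and turn (deg) to world TCP xyz and yaw (deg) of tool x"""
    s=s or env.sense(); M=R.from_rotvec(s["tool_rot"]).as_matrix()
    y0=np.degrees(np.arctan2(M[1,0],M[0,0])); t=-((yaw-y0+180)%360-180)
    print('t',round(s["t"],2),'pos',np.round(s["tool_pos"],4),'yaw',round(y0%360,2),'-> shift',(M.T@(np.array(xyz)-s["tool_pos"])).round(4),'turn',round(t,2))
def rect(W,c,r,zlo,zhi,n=''):
    m=(np.hypot(W[...,0]-c[0],W[...,1]-c[1])<r)&(W[...,2]>zlo)&(W[...,2]<zhi)
    k,l,st,_=cv2.connectedComponentsWithStats(cv2.morphologyEx(m.astype(np.uint8),cv2.MORPH_OPEN,np.ones((3,3))) if m.sum()>2500 else m.astype(np.uint8))
    i=1+np.argmax(st[1:,4]); P=W[l==i]
    (x,y),(w,h),a=cv2.minAreaRect((P[:,:2]*1000).astype(np.float32))
    if w<h: w,h,a=h,w,a+90
    print(n,len(P),'xy',round(x,1),round(y,1),'size',round(w,1),round(h,1),'long deg',round(a%180,1),'z',np.percentile(P[:,2],[5,50,95]).round(4))
E
python3 -c "
from h import *
T=np.array(env.calibration('wrist')['extrinsics']);s=env.sense();M=R.from_rotvec(s['tool_rot']).as_matrix()
print('cam in tool',(M.T@(T[:3,3]-s['tool_pos'])).round(3),(M.T@T[:3,2]).round(3),np.array(env.calibration('wrist')['camera_matrix']).round(0).tolist())
go([.459,.095,.25],171.5)"
```

```text
cam in tool [ 0.084 -0.    -0.142] [-0.324 -0.     0.946] [[317.0, 0.0, 260.0], [0.0, 317.0, 191.0], [0.0, 0.0, 1.0]]
t 1.1 pos [0.19   0.5161 0.2313] yaw 159.79 -> shift [-0.3979 -0.3022 -0.0187] turn -11.71
```

{"op": "send_rows", "data": {"rows": [[-0.025,-0.019,-0.01,-1,0.085],[-0.06,-0.045,-0.015,-3,0.085],[-0.09,-0.069,-0.019,-5,0.085],[-0.12,-0.092,-0.019,-7,0.085],[-0.15,-0.115,-0.019,-9,0.085],[-0.18,-0.138,-0.019,-10,0.085],[-0.21,-0.161,-0.019,-11,0.085],[-0.24,-0.184,-0.019,-11.7,0.085]]}}

```text
t: 1.77
tool_pos: [0.3522, 0.2589, 0.2505]
tool_rot: [0.231, 3.133, 0.001]
ft_force: [0.2, 0.5, 0.9]
grip_width: 0.0848
grasp_force: 0.0
```

```bash
python3 -c "
from h import *
go([.459,.03,.25],171.5)"
```

```text
t 1.77 pos [0.3522 0.2589 0.2505] yaw 171.56 -> shift [-0.1392 -0.2107  0.0005] turn 0.06
```

{"op": "send_rows", "data": {"rows": [[-0.018,-0.028,0,0,0.085],[-0.04,-0.06,0,0,0.085],[-0.06,-0.092,0,0,0.085],[-0.08,-0.122,0,0,0.085],[-0.1,-0.152,0,0,0.085],[-0.12,-0.184,0,0,0.085],[-0.137,-0.207,0,0,0.085],[-0.137,-0.207,0,0,0.085]]}}

```text
t: 2.43
tool_pos: [0.458, 0.0318, 0.2499]
tool_rot: [0.24, 3.132, -0.002]
ft_force: [0.2, 0.6, 0.0]
grip_width: 0.0849
grasp_force: 0.0
```

Run:
```python
from h import *
pic,d,W,T=cloud("wrist"); save(pic,'w1.png')
rect(W,(.459,.095),.1,.0405,.055,'plate+')
rect(W,(.459,.095),.1,.033,.055,'body')
m=(np.hypot(W[...,0]-.459,W[...,1]-.095)<.095)&(W[...,2]>.03)&(W[...,2]<.06)&(pic.max(2)<70)
W2=W.copy();W2[~m]=np.nan; rect(W2,(.459,.095),.1,.03,.055,'black')
rect(W,(.448,-.1),.09,.014,.03,'pan')
rect(W,(.672,-.012),.085,.05,.07,'dish')
go([.4485,-.1,.25],169.3)
```

```text
plate+ 9966 xy 456.2 100.2 size 139.6 90.1 long deg 172.8 z [0.0434 0.0447 0.0459]
body 11056 xy 456.2 100.1 size 149.1 98.8 long deg 172.7 z [0.0352 0.0446 0.0459]
black 9890 xy 456.0 99.8 size 139.3 89.6 long deg 172.5 z [0.0434 0.0447 0.0459]
pan 1207 xy 446.1 -96.4 size 120.5 69.2 long deg 169.4 z [0.0148 0.022  0.0245]
dish 1128 xy 667.4 -8.0 size 107.9 54.4 long deg 156.4 z [0.051  0.0597 0.0623]
t 2.48 pos [0.4572 0.0335 0.25  ] yaw 171.26 -> shift [-0.0117 -0.1332  0.    ] turn 1.96
```

View pics/w1.png

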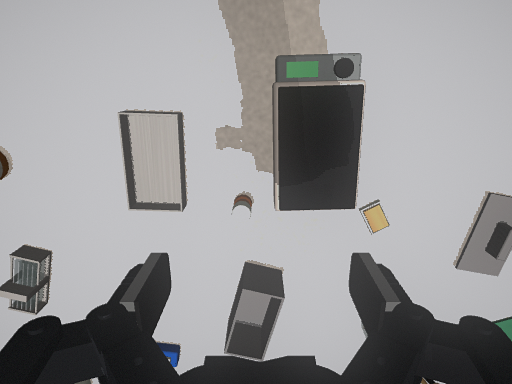

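The wrist picture shows the pan at pixel (153,160), the black plate at (318,147) and the vial between them at (242,205). The arm was still settling, so I'll measure again above the pan.

{"op": "send_rows", "data": {"rows": [[0,-0.02,0.01,1,0.085],[0,-0.05,0.03,1.9,0.085],[0,-0.08,0.05,1.9,0.085],[-0.005,-0.11,0.07,1.9,0.085],[-0.008,-0.128,0.09,1.9,0.085],[-0.008,-0.13,0.1,1.9,0.085],[-0.008,-0.13,0.1,1.9,0.085],[-0.008,-0.13,0.1,1.9,0.085]]}}

```text
t: 3.15
tool_pos: [0.445, -0.0933, 0.1506]
tool_rot: [-0.285, -3.128, -0.001]
ft_force: [0.0, 0.2, 0.2]
grip_width: 0.0853
grasp_force: 0.0
```

Run:
```python
from h import *
pic,d,W,T=cloud("wrist"); save(pic,'w2.png')
rect(W,(.459,.095),.1,.0405,.055,'plate+')
rect(W,(.448,-.1),.09,.014,.03,'pan')
print(np.degrees(np.arctan2(W[0,0,1],1)))
go([.4465,-.097,.15],169.4)
```

```text
plate+ 12224 xy 456.6 88.0 size 140.1 71.1 long deg 173.1 z [0.0438 0.0452 0.0463]
pan 1613 xy 448.0 -98.2 size 120.9 68.3 long deg 169.3 z [0.0153 0.0236 0.0251]
-15.344898836607243
t 3.2 pos [ 0.4455 -0.0932  0.1513] yaw 169.65 -> shift [-0.0017 -0.0036  0.0013] turn 0.25
```

View pics/w2.png

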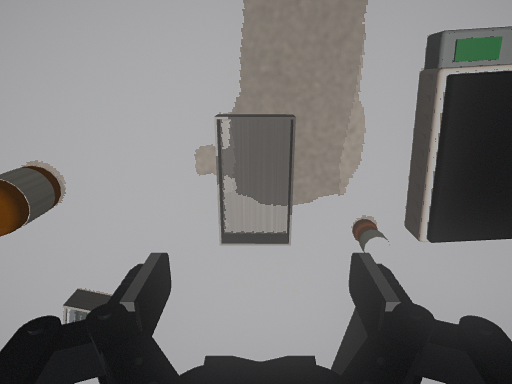

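Run:
```python
from h import *
pic,d,W,T=cloud("wrist"); s=env.sense(); M=R.from_rotvec(s["tool_rot"]).as_matrix()
P=(W-s["tool_pos"])@M
m=np.isfinite(P[...,2])&(P[...,2]>-.09)&(P[...,2]<.03)&(np.abs(P[...,1])<.07)&(np.abs(P[...,0])<.02)
Q=P[m]; print(np.percentile(Q[:,2],[90,95,99,100]).round(4), np.percentile(Q[:,0],[1,99]).round(3),np.percentile(np.abs(Q[:,1]),[1,5,99]).round(3))
rect(W,(.448,-.1),.09,.014,.03,'pan')
go([.448,-.098,.04],169.3)
```

```text
[-0.0363 -0.027  -0.0174 -0.012 ] [-0.008  0.018] [0.002 0.008 0.069]
pan 1616 xy 447.7 -98.3 size 120.5 68.1 long deg 169.3 z [0.0154 0.0232 0.0247]
t 3.25 pos [ 0.4457 -0.0932  0.1516] yaw 169.67 -> shift [-0.0029 -0.0044  0.1116] turn 0.37
```

{"op": "send_rows", "data": {"rows": [[-0.001,-0.002,0.015,0.4,0.085],[-0.003,-0.0045,0.04,0.4,0.085],[-0.003,-0.0045,0.065,0.4,0.085],[-0.003,-0.0045,0.09,0.4,0.085],[-0.003,-0.0045,0.115,0.4,0.085],[-0.003,-0.0045,0.134,0.4,0.085],[-0.003,-0.0045,0.145,0.4,0.085],[-0.003,-0.0045,0.145,0.4,0.085]]}}

```text
t: 3.92
tool_pos: [0.4467, -0.0982, 0.004]
tool_rot: [-0.294, -3.126, -0.001]
ft_force: [-0.1, -0.5, 0.8]
grip_width: 0.085
grasp_force: 0.0
```

```bash
python3 -c "
from h import *
go([.448,-.098,-.002],169.3)"
```

```text
t 3.92 pos [ 0.4467 -0.0982  0.004 ] yaw 169.26 -> shift [-0.0013  0.0005  0.006 ] turn -0.04
```

{"op": "send_rows", "data": {"rows": [[-0.001,0,0.003,0,0.085],[-0.001,0,0.006,0,0.085],[-0.001,0,0.006,0,0.076],[-0.001,0,0.006,0,0.07],[-0.001,0,0.006,0,0.066],[-0.001,0,0.006,0,0.06],[-0.001,0,0.006,0,0.06],[-0.001,0,0.006,0,0.06]], "squeeze": 40}}

```text
t: 4.58
tool_pos: [0.449, -0.0994, 0.0005]
tool_rot: [0.296, 3.126, 0.0]
ft_force: [-1.8, 1.6, 7.0]
grip_width: 0.0667
grasp_force: 45.9
```

Run:
```python
from h import *
pic,d,W,T=cloud("wrist"); s=env.sense(); print(s["grip_width"],s["grasp_force"],s["ft_force"])
rect(W,(.448,-.1),.09,.014,.03,'pan')
go([.456,.1,.12],172.6)
```

```text
0.06665903833928338 45.94050586223602 [-0.83789606  1.63683462  5.598066  ]
pan 7081 xy 446.0 -99.0 size 119.1 94.6 long deg 169.8 z [0.0153 0.0228 0.0269]
t 4.63 pos [ 0.449  -0.0994  0.0005] yaw 169.19 -> shift [ 0.0303  0.1972 -0.1195] turn -3.41
```

{"op": "send_rows", "data": {"rows": [[0,0,-0.006,0,0.06],[0,0,-0.02,0,0.06],[0,0,-0.04,0,0.06],[0,0.005,-0.07,0,0.06],[0,0.012,-0.1,-1,0.06],[0.004,0.025,-0.125,-2,0.06],[0.008,0.04,-0.14,-3,0.06],[0.012,0.055,-0.15,-3.4,0.06]]}}

```text
t: 5.3
tool_pos: [0.4473, -0.0428, 0.152]
tool_rot: [0.203, 3.132, -0.0]
ft_force: [0.5, -0.5, -2.1]
grip_width: 0.067
grasp_force: 45.8
```

{"op": "send_rows", "data": {"rows": [[0.003,0.015,-0.01,0,0.06],[0.004,0.025,-0.02,0,0.06],[0.005,0.03,-0.03,0,0.06],[0.005,0.03,-0.03,0,0.06],[0.005,0.03,-0.03,0,0.06],[0.005,0.03,-0.03,0,0.06],[0.005,0.03,-0.03,0,0.06],[0.005,0.03,-0.03,0,0.06]]}}

```text
t: 5.97
tool_pos: [0.4455, -0.0132, 0.1786]
tool_rot: [-0.204, -3.134, 0.0]
ft_force: [0.0, -0.4, -1.9]
grip_width: 0.0668
grasp_force: 45.8
```

Run:
```python
from h import *
pic,d,W,T=cloud("wrist"); s=env.sense(); print(s["grip_width"],s["grasp_force"],s["ft_force"]); save(pic,'w3.png')
rect(W,(.456,.1),.1,.0405,.055,'plate')
rect(W,(.456,.1),.12,.033,.055,'body')
x,y,z=s["tool_pos"]; rect(W,(x,y),.09,z+.015,z+.035,'pan')
rect(W,(x,y),.09,z+.00,z+.035,'pan')
go([.456,.1,.12],172.6)
```

```text
0.06694716926454143 45.80888092517853 [ 0.36711746 -0.1580546  -1.72302434]
plate 13273 xy 457.2 98.0 size 138.9 90.6 long deg 172.4 z [0.0435 0.0447 0.0458]
body 14165 xy 454.7 97.3 size 143.4 98.0 long deg 172.3 z [0.036  0.0446 0.0458]
pan 7347 xy 441.9 -12.7 size 117.4 95.1 long deg 172.2 z [0.195  0.2015 0.2109]
pan 36631 xy 443.2 -12.9 size 119.9 95.1 long deg 172.6 z [0.179  0.1802 0.2025]
t 6.02 pos [ 0.4455 -0.0131  0.1787] yaw 172.54 -> shift [0.0042 0.1135 0.0587] turn -0.06
```

View pics/w3.png

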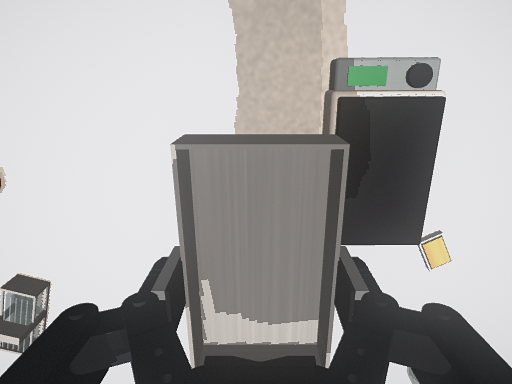

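The pan is held level at pixel (262,240) and the plate is clear at (390,170). Moving over the plate.

{"op": "send_rows", "data": {"rows": [[0,0.015,0,0,0.06],[0,0.035,0.01,0,0.06],[0,0.06,0.03,0,0.06],[0,0.085,0.05,0,0.06],[0.001,0.105,0.07,0.2,0.06],[0.001,0.111,0.085,0.2,0.06],[0.001,0.111,0.095,0.2,0.06],[0.001,0.111,0.095,0.2,0.06]]}}

```text
t: 6.68
tool_pos: [0.4578, 0.0972, 0.0819]
tool_rot: [-0.207, -3.131, 0.002]
ft_force: [-1.1, -0.6, -2.3]
grip_width: 0.0672
grasp_force: 45.9
```

Run:
```python
from h import *
go([.459,.098,.0465],172.4)
```

```text
t 6.68 pos [0.4578 0.0972 0.0819] yaw 172.43 -> shift [-0.0012  0.001   0.0354] turn 0.03
```

{"op": "send_rows", "data": {"rows": [[-0.001,0.001,0.01,0,0.06],[-0.001,0.001,0.02,0,0.06],[-0.001,0.001,0.027,0,0.06],[-0.001,0.001,0.031,0,0.06],[-0.001,0.001,0.034,0,0.06],[-0.001,0.001,0.036,0,0.06],[-0.001,0.001,0.036,0,0.06],[-0.001,0.001,0.036,0,0.06]]}}

```text
t: 7.35
tool_pos: [0.4603, 0.0983, 0.0485]
tool_rot: [0.209, 3.134, 0.0]
ft_force: [-0.3, 0.6, -1.3]
grip_width: 0.0668
grasp_force: 46.0
```

Run:
```python
from h import *
pic,d,W,T=cloud("wrist"); s=env.sense(); print(s["grip_width"],s["grasp_force"],s["ft_force"])
go([.459,.098,.0455],172.4)
```

```text
0.06721526751742357 46.0155326128006 [ 0.43881765  0.20739634 -2.63014494]
t 7.4 pos [0.4604 0.0984 0.0486] yaw 172.39 -> shift [ 0.0013 -0.0006  0.0031] turn -0.01
```

{"op": "send_rows", "data": {"rows": [[0.001,0,0.001,0,0.06],[0.001,0,0.002,0,0.06],[0.001,0,0.003,0,0.06],[0.001,0,0.0038,0,0.06],[0.001,0,0.0038,0,0.06],[0.001,0,0.0038,0,0.067],[0.001,0,0.0038,0,0.072],[0.001,0,0.0038,0,0.085]]}}

```text
t: 8.07
tool_pos: [0.4595, 0.0985, 0.0447]
tool_rot: [0.209, 3.134, 0.0]
ft_force: [-0.4, 0.8, -0.5]
grip_width: 0.0818
grasp_force: 0.0
```

{"op": "send_rows", "data": {"rows": [[0,0,0,0,0.085],[0,0,0,0,0.085],[0,0,-0.003,0,0.085],[0,0,-0.015,0,0.085],[0,0,-0.04,0,0.085],[0,0,-0.07,0,0.085],[0,0,-0.1,0,0.085],[0,0,-0.12,0,0.085]]}}

```text
t: 8.73
tool_pos: [0.4597, 0.0986, 0.1684]
tool_rot: [0.208, 3.132, 0.001]
ft_force: [0.7, -0.1, -0.1]
grip_width: 0.085
grasp_force: 0.0
```

{"op": "send_rows", "data": {"rows": [[-0.01,0,0,0,0.085],[-0.02,0,0,0,0.085],[-0.03,0,0,0,0.085],[-0.03,0,0,0,0.085],[-0.03,0,0,0,0.085],[-0.03,0,0,0,0.085],[-0.03,0,0,0,0.085],[-0.03,0,0,0,0.085]]}}

```text
t: 9.4
tool_pos: [0.4886, 0.0945, 0.1642]
tool_rot: [-0.208, -3.134, 0.0]
ft_force: [0.4, 0.8, 0.0]
grip_width: 0.0853
grasp_force: 0.0
```

Run:
```python
from h import *
pic,d,W,T=cloud("wrist"); s=env.sense(); print(s["grip_width"],s["grasp_force"],s["ft_force"]); save(pic,'w4.png')
rect(W,(.457,.098),.12,.041,.048,'plate')
rect(W,(.457,.098),.12,.033,.048,'body')
rect(W,(.457,.098),.09,.058,.08,'pan')
rect(W,(.668,-.01),.085,.05,.07,'dish')
go([.668,-.01,.2],156.4)
```

```text
0.08505783652775098 0.0 [0.31311173 0.59535925 0.25103078]
plate 10439 xy 457.9 98.7 size 116.3 64.2 long deg 172.3 z [0.0455 0.0466 0.0476]
body 10439 xy 457.9 98.7 size 116.3 64.2 long deg 172.3 z [0.0455 0.0466 0.0476]
pan 2312 xy 457.7 98.7 size 120.5 68.2 long deg 172.3 z [0.0592 0.068  0.0695]
dish 815 xy 639.2 3.1 size 54.0 44.6 long deg 66.9 z [0.0509 0.0587 0.0623]
t 9.45 pos [0.4887 0.0945 0.1644] yaw 172.39 -> shift [-0.1916 -0.0799 -0.0357] turn 15.99
```

View pics/w4.png

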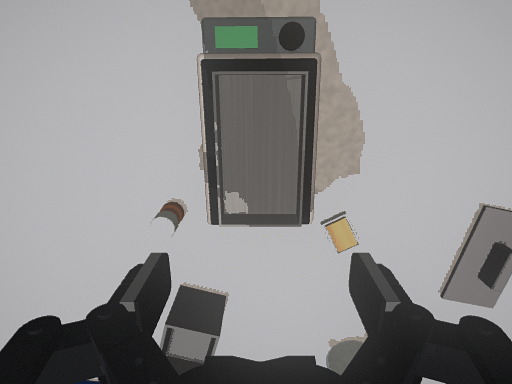

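The pan is seated on the plate at pixel (261,147), with black margins all round. I'll check the centring numerically.

Run:
```python
from h import *
pic,d,W,T=cloud("wrist")
rect(W,(.457,.098),.12,.0425,.08,'plate+pan')
rect(W,(.457,.098),.12,.033,.08,'body+pan')
rect(W,(.457,.098),.09,.058,.08,'pan')
```

```text
plate+pan 17909 xy 457.3 98.3 size 139.8 89.9 long deg 172.7 z [0.0439 0.0466 0.0683]
body+pan 19555 xy 457.1 98.3 size 148.1 98.8 long deg 172.7 z [0.0352 0.0464 0.0682]
pan 2293 xy 457.7 98.7 size 120.3 68.3 long deg 172.5 z [0.0593 0.068  0.0695]
```

{"op": "send_rows", "data": {"rows": [[-0.015,-0.005,-0.01,2,0.085],[-0.045,-0.018,-0.02,4,0.085],[-0.075,-0.03,-0.03,6,0.085],[-0.105,-0.042,-0.035,9,0.085],[-0.13,-0.053,-0.035,12,0.085],[-0.14,-0.06,-0.035,14,0.085],[-0.14,-0.06,-0.035,16,0.085],[-0.14,-0.06,-0.035,16,0.085]]}}

```text
t: 10.17
tool_pos: [0.6201, 0.0159, 0.1989]
tool_rot: [-0.647, -3.073, 0.0]
ft_force: [-0.1, -0.2, 0.1]
grip_width: 0.0852
grasp_force: 0.0
```

Run:
```python
from h import *
pic,d,W,T=cloud("wrist"); save(pic,'w5.png')
rect(W,(.668,-.01),.085,.05,.07,'dish')
rect(W,(.457,.098),.09,.058,.08,'pan')
go([.668,-.01,.1],156.4)
```

```text
dish 1548 xy 668.3 -9.3 size 106.9 54.1 long deg 156.6 z [0.051  0.0612 0.0627]
pan 579 xy 502.5 92.9 size 68.3 28.5 long deg 82.3 z [0.0596 0.0683 0.0699]
t 10.22 pos [0.6197 0.0163 0.1992] yaw 156.4 -> shift [-0.0548 -0.0048  0.0991] turn -0.0
```

{"op": "send_rows", "data": {"rows": [[-0.012,-0.001,0.01,0,0.085],[-0.035,-0.003,0.03,0,0.085],[-0.05,-0.004,0.05,0,0.085],[-0.0545,-0.004,0.075,0,0.085],[-0.0545,-0.004,0.1,0,0.085],[-0.0545,-0.004,0.125,0,0.085],[-0.0545,-0.004,0.145,0,0.085],[-0.0545,-0.004,0.145,0,0.085]]}}

```text
t: 10.88
tool_pos: [0.6657, -0.0089, 0.0489]
tool_rot: [-0.639, -3.069, 0.002]
ft_force: [0.0, -0.2, -1.2]
grip_width: 0.0853
grasp_force: 0.0
```

```bash
python3 -c "
from h import *
go([.6683,-.0093,.034],156.5)"
```

```text
t 10.88 pos [ 0.6657 -0.0089  0.0489] yaw 156.47 -> shift [-0.0027  0.0007  0.0149] turn -0.03
```

{"op": "send_rows", "data": {"rows": [[-0.001,0,0.006,0,0.085],[-0.001,0,0.011,0,0.085],[-0.001,0,0.011,0,0.07],[-0.001,0,0.011,0,0.06],[-0.001,0,0.011,0,0.05],[-0.001,0,0.011,0,0.045],[-0.001,0,0.011,0,0.045],[-0.001,0,0.011,0,0.045]], "squeeze": 35}}

```text
t: 11.55
tool_pos: [0.6696, -0.0096, 0.0449]
tool_rot: [0.643, 3.073, 0.0]
ft_force: [-1.7, -2.2, 6.1]
grip_width: 0.0528
grasp_force: 38.1
```

```bash
python3 -c "
from h import *
s=env.sense();print(s['grip_width'],s['grasp_force'],s['ft_force'])
go([.56,.03,.2],166)"
```

```text
0.05281880984164181 38.14353883266449 [-1.70570382 -2.23541591  6.07150132]
t 11.55 pos [ 0.6696 -0.0096  0.0449] yaw 156.38 -> shift [ 0.116  -0.0075 -0.1554] turn -9.62
```

{"op": "send_rows", "data": {"rows": [[0,0,-0.01,0,0.045],[0,0,-0.03,0,0.045],[0,0,-0.055,0,0.045],[0.005,0,-0.085,0,0.045],[0.015,0.001,-0.11,-1,0.045],[0.035,0.002,-0.125,-3,0.045],[0.06,0.004,-0.135,-5,0.045],[0.085,0.006,-0.135,-7,0.045]]}}

```text
t: 12.22
tool_pos: [0.5936, 0.0305, 0.1815]
tool_rot: [0.451, 3.106, 0.001]
ft_force: [-0.2, 0.2, -1.5]
grip_width: 0.0531
grasp_force: 37.6
```

```bash
python3 -c "
from h import *
s=env.sense();print(s['grip_width'],s['grasp_force'],s['ft_force'])
go([.478,.096,.18],172.5)"
```

```text
0.053061802114215226 37.56523132324219 [-0.1823512   0.23196031 -1.52726446]
t 12.22 pos [0.5936 0.0305 0.1815] yaw 163.46 -> shift [0.1295 0.0299 0.0011] turn -9.04
```

{"op": "send_rows", "data": {"rows": [[0.025,0.005,0,-2,0.045],[0.05,0.01,0,-4,0.045],[0.08,0.018,0,-6,0.045],[0.105,0.024,0,-8,0.045],[0.122,0.028,0,-9,0.045],[0.128,0.03,0,-9,0.045],[0.128,0.03,0,-9,0.045],[0.128,0.03,0,-9,0.045]]}}

```text
t: 12.88
tool_pos: [0.48, 0.0954, 0.1789]
tool_rot: [0.209, 3.134, 0.0]
ft_force: [0.3, 0.1, -1.9]
grip_width: 0.0531
grasp_force: 37.5
```

Run:
```python
from h import *
pic,d,W,T=cloud("wrist"); s=env.sense(); print(s["grip_width"],s["grasp_force"],s["ft_force"]); save(pic,'w6.png')
x,y,z=s["tool_pos"]; 
for lo,hi in((.002,.025),(.01,.02),(-.02,0.03),(-.06,-.03)): rect(W,(x,y),.08,z+lo,z+hi,'dish')
rect(W,(.457,.098),.09,.06,.08,'pan')
go([.4577,.0987,.12],172.5)
```

```text
0.05334865360904209 37.51113295555115 [ 0.24815517 -0.41687247 -1.30480311]
dish 9361 xy 479.0 95.4 size 105.6 80.4 long deg 172.4 z [0.1824 0.1941 0.1988]
dish 6249 xy 479.0 95.4 size 105.6 80.3 long deg 172.4 z [0.1896 0.195  0.1965]
dish 15164 xy 479.0 95.3 size 105.6 80.4 long deg 172.4 z [0.1628 0.1882 0.2015]
dish 10294 xy 486.7 94.0 size 87.8 48.5 long deg 172.3 z [0.1355 0.1365 0.1443]
pan 660 xy 418.5 103.7 size 68.1 40.5 long deg 82.3 z [0.0617 0.0681 0.0694]
t 12.93 pos [0.4802 0.0952 0.1786] yaw 172.35 -> shift [0.0228 0.0005 0.0586] turn -0.15
```

View pics/w6.png

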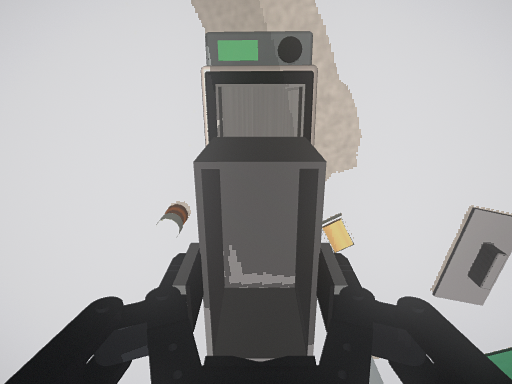

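The dish is held level at pixel (260,255), with the pan visible just beyond it. Moving over the pan and lowering to just above its rim.

{"op": "send_rows", "data": {"rows": [[0.008,0,0.005,0,0.045],[0.016,0,0.012,0,0.045],[0.021,0,0.022,-0.1,0.045],[0.0215,0.0004,0.033,-0.1,0.045],[0.0215,0.0004,0.043,-0.1,0.045],[0.0215,0.0004,0.05,-0.1,0.045],[0.0215,0.0004,0.052,-0.1,0.045],[0.0215,0.0004,0.052,-0.1,0.045]]}}

```text
t: 13.6
tool_pos: [0.4582, 0.0985, 0.1257]
tool_rot: [-0.206, -3.134, 0.001]
ft_force: [-0.5, -0.9, -2.3]
grip_width: 0.0527
grasp_force: 37.5
```

{"op": "send_rows", "data": {"rows": [[0,0,0,0,0.045],[0,0,0,0,0.045],[0,0,0,0,0.045],[0,0,0,0,0.045],[0,0,0,0,0.045],[0,0,0,0,0.045],[0,0,0,0,0.045],[0,0,0,0,0.045]]}}

```text
t: 14.27
tool_pos: [0.4582, 0.0987, 0.1265]
tool_rot: [0.206, 3.135, 0.0]
ft_force: [0.7, 0.0, -1.2]
grip_width: 0.0531
grasp_force: 37.5
```

Run:
```python
from h import *
s=env.sense(); print(s["ft_force"])
go([.4589,.0985,.092],172.5)
```

```text
[ 0.71548663  0.01592705 -1.15043132]
t 14.27 pos [0.4582 0.0987 0.1265] yaw 172.49 -> shift [-0.0007 -0.0001  0.0345] turn -0.01
```

{"op": "send_rows", "data": {"rows": [[-0.0007,0,0.008,0,0.045],[-0.0007,0,0.016,0,0.045],[-0.0007,0,0.023,0,0.045],[-0.0007,0,0.028,0,0.045],[-0.0007,0,0.032,0,0.045],[-0.0007,0,0.0335,0,0.045],[-0.0007,0,0.0335,0,0.045],[-0.0007,0,0.0335,0,0.045]]}}

```text
t: 14.93
tool_pos: [0.459, 0.0986, 0.0931]
tool_rot: [0.206, 3.135, 0.0]
ft_force: [0.2, 0.1, -2.3]
grip_width: 0.053
grasp_force: 37.5
```

Run:
```python
from h import *
s=env.sense(); print(s["ft_force"])
go([.4589,.0985,.092],172.5)
```

```text
[ 0.18774968  0.09269112 -2.34681114]
t 14.93 pos [0.459  0.0986 0.0931] yaw 172.49 -> shift [ 0.     -0.0002  0.0011] turn -0.01
```

{"op": "send_rows", "data": {"rows": [[0,0,0.0007,0,0.045],[0,0,0.0014,0,0.045],[0,0,0.002,0,0.045],[0,0,0.002,0,0.045],[0,0,0.002,0,0.053],[0,0,0.002,0,0.058],[0,0,0.002,0,0.068],[0,0,0.002,0,0.08]]}}

```text
t: 15.6
tool_pos: [0.459, 0.0987, 0.0909]
tool_rot: [0.206, 3.135, 0.0]
ft_force: [0.3, -0.8, 0.6]
grip_width: 0.0782
grasp_force: 0.0
```

{"op": "send_rows", "data": {"rows": [[0,0,0,0,0.08],[0,0,-0.005,0,0.085],[0,0,-0.02,0,0.085],[0,0,-0.045,0,0.085],[0,0,-0.07,0,0.085],[0,0,-0.095,0,0.085],[0,0,-0.115,0,0.085],[0,0,-0.12,0,0.085]]}}

```text
t: 16.27
tool_pos: [0.4598, 0.0988, 0.2147]
tool_rot: [0.206, 3.13, 0.002]
ft_force: [0.3, 0.1, 0.8]
grip_width: 0.0849
grasp_force: 0.0
```

Run:
```python
from h import *
s=env.sense(); print(s["ft_force"])
go([.53,.03,.25],172.5)
```

```text
[0.27471601 0.14709633 0.76464373]
t 16.27 pos [0.4598 0.0988 0.2147] yaw 172.48 -> shift [-0.0787 -0.059  -0.035 ] turn -0.02
```

{"op": "send_rows", "data": {"rows": [[-0.015,-0.01,-0.01,0,0.085],[-0.035,-0.01,-0.02,0,0.085],[-0.05,-0.01,-0.03,0,0.085],[-0.05,-0.01,-0.03,0,0.085],[-0.05,-0.01,-0.03,0,0.085],[-0.05,-0.01,-0.03,0,0.085],[-0.05,-0.01,-0.03,0,0.085],[-0.05,-0.01,-0.03,0,0.085]]}}

```text
t: 16.93
tool_pos: [0.5064, 0.0823, 0.2406]
tool_rot: [-0.205, -3.134, 0.0]
ft_force: [-0.1, -0.3, -0.9]
grip_width: 0.085
grasp_force: 0.0
```

Run:
```python
from h import *
pic,d,W,T=cloud("wrist"); save(pic,'w7.png')
rect(W,(.457,.098),.09,.0625,.075,'pan')
rect(W,(.457,.098),.09,.098,.13,'dish')
m=(np.hypot(W[...,0]-.457,W[...,1]-.098)<.02);print('floor',np.nanmedian(W[m][:,2]))
go([.5,-.16,.22],120)
```

```text
pan 723 xy 457.8 98.7 size 119.2 68.2 long deg 172.4 z [0.0633 0.0685 0.0698]
dish 1748 xy 458.6 98.6 size 105.5 54.2 long deg 172.4 z [0.1002 0.1083 0.1097]
floor 0.04967935333844642
t 16.98 pos [0.5065 0.0823 0.2408] yaw 172.51 -> shift [-0.0251 -0.2411  0.0208] turn 52.51
```

View pics/w7.png

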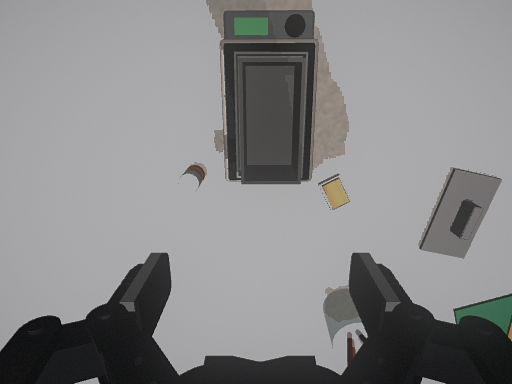

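The dish is seated in the pan at pixel (270,115): rim 0.1085 m, floor 0.0497 m, aligned within 1 mm. Next the rack.

{"op": "send_rows", "data": {"rows": [[-0.008,-0.02,0,6,0.06],[-0.018,-0.052,0,13,0.06],[-0.03,-0.088,0,20,0.06],[-0.042,-0.124,0,27,0.06],[-0.054,-0.16,0,34,0.06],[-0.066,-0.195,0,41,0.06],[-0.077,-0.225,0,48,0.06],[-0.086,-0.25,0,54,0.06]]}}

```text
t: 17.65
tool_pos: [0.5595, -0.1791, 0.2408]
tool_rot: [1.616, 2.694, -0.0]
ft_force: [1.3, 0.5, -0.3]
grip_width: 0.0599
grasp_force: 0.0
```

Run:
```python
from h import *
go([.586,-.314,.2],65.4)
```

```text
t 17.65 pos [ 0.5595 -0.1791  0.2408] yaw 118.07 -> shift [-0.1315 -0.0401  0.0409] turn 52.67
```

{"op": "send_rows", "data": {"rows": [[-0.025,-0.008,0.005,7,0.06],[-0.05,-0.016,0.01,14,0.06],[-0.075,-0.024,0.02,21,0.06],[-0.1,-0.032,0.03,28,0.06],[-0.122,-0.038,0.04,35,0.06],[-0.13,-0.04,0.04,42,0.06],[-0.13,-0.04,0.04,49,0.06],[-0.13,-0.04,0.04,52.6,0.06]]}}

```text
t: 18.32
tool_pos: [0.5862, -0.3108, 0.2002]
tool_rot: [-2.642, -1.698, 0.001]
ft_force: [-0.4, 0.6, 0.4]
grip_width: 0.0601
grasp_force: 0.0
```

{"op": "send_rows", "data": {"rows": [[0,0,0.01,0,0.05],[0,0,0.02,0,0.05],[0,0,0.03,0,0.05],[0,0,0.03,0,0.05],[0,0,0.03,0,0.05],[0,0,0.03,0,0.05],[0,0,0.03,0,0.05],[0,0,0.03,0,0.05]]}}

```text
t: 18.98
tool_pos: [0.5868, -0.3103, 0.1716]
tool_rot: [2.635, 1.708, 0.001]
ft_force: [0.6, -0.0, -0.2]
grip_width: 0.05
grasp_force: 0.0
```

Run:
```python
from h import *
pic,d,W,T=cloud("wrist"); save(pic,'w8.png')
rect(W,(.586,-.316),.07,.036,.06,'gripplate')
rect(W,(.586,-.316),.07,.012,.06,'rack')
go([.586,-.314,.05],65.4)
```

```text
gripplate 481 xy 585.1 -314.1 size 38.4 9.1 long deg 65.7 z [0.0442 0.0473 0.0484]
rack 3234 xy 584.9 -314.0 size 90.2 38.5 long deg 155.8 z [0.0147 0.025  0.0476]
t 19.03 pos [ 0.5867 -0.3103  0.1715] yaw 65.9 -> shift [-0.0037  0.0007  0.1215] turn 0.5
```

View pics/w8.png

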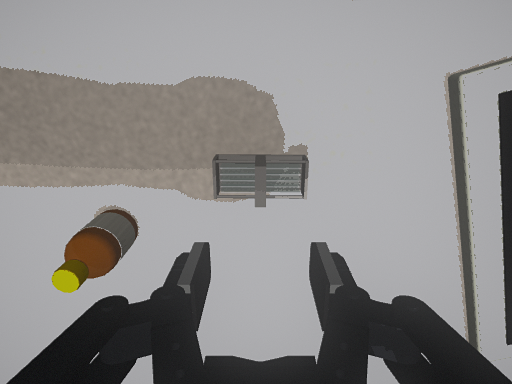

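The rack is at pixel (260,178) with its grip plate centred between the fingers, and the bottle at (95,245) is clear. Descending.

{"op": "send_rows", "data": {"rows": [[-0.002,0,0.01,0,0.045],[-0.004,0,0.03,0,0.045],[-0.004,0,0.055,0,0.045],[-0.004,0,0.08,0,0.045],[-0.004,0,0.1,0,0.045],[-0.004,0,0.115,0,0.045],[-0.004,0,0.12,0,0.045],[-0.004,0,0.12,0,0.045]]}}

```text
t: 19.7
tool_pos: [0.584, -0.3135, 0.049]
tool_rot: [-2.634, -1.707, 0.002]
ft_force: [-0.1, 1.1, -0.8]
grip_width: 0.0451
grasp_force: 0.0
```

Run:
```python
from h import *
pic,d,W,T=cloud("wrist")
rect(W,(.586,-.316),.07,.036,.049,'gripplate')
rect(W,(.586,-.316),.07,.012,.03,'rack')
go([.585,-.314,.031],65.8)
```

```text
gripplate 476 xy 589.2 -307.2 size 23.1 9.7 long deg 66.5 z [0.0378 0.0483 0.049 ]
rack 6645 xy 586.0 -313.9 size 90.5 37.5 long deg 155.5 z [0.0177 0.0258 0.0294]
t 19.75 pos [ 0.5846 -0.3139  0.0506] yaw 65.88 -> shift [0.     0.0004 0.0196] turn 0.08
```

{"op": "send_rows", "data": {"rows": [[0,0.0007,0.007,0,0.045],[0,0.0007,0.014,0,0.04],[0,0.0007,0.018,0,0.03],[0,0.0007,0.0195,0,0.02],[0,0.0007,0.0195,0,0.012],[0,0.0007,0.0195,0,0.006],[0,0.0007,0.0195,0,0.004],[0,0.0007,0.0195,0,0.004]], "squeeze": 35}}

```text
t: 20.42
tool_pos: [0.5857, -0.3142, 0.0317]
tool_rot: [2.636, 1.708, 0.0]
ft_force: [-0.5, 0.3, -1.3]
grip_width: 0.0092
grasp_force: 37.5
```

Run:
```python
from h import *
s=env.sense(); print(s["ft_force"],s["grip_width"],s["grasp_force"])
go([.585,-.25,.2],66)
```

```text
[-0.54772678  0.25145831 -1.27462973] 0.009246417391919047 37.535768151283264
t 20.42 pos [ 0.5857 -0.3142  0.0317] yaw 65.89 -> shift [ 0.0583 -0.0268 -0.1683] turn -0.11
```

{"op": "send_rows", "data": {"rows": [[0,0,-0.008,0,0.004],[0,0,-0.025,0,0.004],[0,0,-0.05,0,0.004],[0.005,-0.004,-0.08,0,0.004],[0.015,-0.012,-0.105,-1,0.004],[0.035,-0.03,-0.13,-2,0.004],[0.06,-0.052,-0.15,-3,0.004],[0.085,-0.074,-0.16,-4,0.004]]}}

```text
t: 21.08
tool_pos: [0.5529, -0.2059, 0.1952]
tool_rot: [2.573, 1.797, 0.004]
ft_force: [0.5, 1.5, -0.4]
grip_width: 0.0089
grasp_force: 37.6
```

Run:
```python
from h import *
s=env.sense(); print(s["ft_force"],s["grip_width"],s["grasp_force"])
go([.4586,.0986,.19],82.4)
```

```text
[ 0.4673757   1.52939836 -0.36846879] 0.00887299406810565 37.647534012794495
t 21.08 pos [ 0.5529 -0.2059  0.1952] yaw 69.87 -> shift [ 0.2535 -0.1933  0.0044] turn -12.53
```

{"op": "send_rows", "data": {"rows": [[0.025,-0.019,0,-2,0.004],[0.055,-0.042,0,-4,0.004],[0.085,-0.065,0,-6,0.004],[0.115,-0.088,0,-8,0.004],[0.145,-0.11,0,-10,0.004],[0.175,-0.133,0,-11.5,0.004],[0.2,-0.152,0,-12.5,0.004],[0.215,-0.164,0,-12.5,0.004]]}}

```text
t: 21.75
tool_pos: [0.4716, 0.0544, 0.1926]
tool_rot: [2.361, 2.072, 0.002]
ft_force: [-1.1, 0.4, -1.8]
grip_width: 0.009
grasp_force: 37.6
```

{"op": "send_rows", "data": {"rows": [[0,0,0,0,0.004],[0,0,0,0,0.004],[0,0,0,0,0.004],[0,0,0,0,0.004],[0,0,0,0,0.004],[0,0,0,0,0.004],[0,0,0,0,0.004],[0,0,0,0,0.004]]}}

```text
t: 22.42
tool_pos: [0.4728, 0.0515, 0.1914]
tool_rot: [-2.365, -2.068, 0.0]
ft_force: [-0.7, 0.3, -0.9]
grip_width: 0.0092
grasp_force: 37.6
```

Run:
```python
from h import *
pic,d,W,T=cloud("wrist"); s=env.sense(); print(s["ft_force"]); save(pic,'w9.png')
x,y,z=s["tool_pos"]
for lo,hi in((-.025,-.0045),(-.015,0)): rect(W,(x,y),.065,z+lo,z+hi,'rack')
rect(W,(.458,.098),.09,.1,.13,'dish')
go([.4586,.0986,.19],82.4)
```

```text
[-0.70998797  0.84941606 -0.93707159]
rack 5659 xy 472.1 51.8 size 90.2 39.0 long deg 172.0 z [0.1704 0.183  0.1862]
rack 7497 xy 472.1 51.8 size 90.5 39.0 long deg 172.1 z [0.1787 0.1848 0.1881]
dish 2606 xy 458.2 98.6 size 106.5 54.5 long deg 172.5 z [0.102  0.1082 0.1095]
t 22.47 pos [0.4728 0.0516 0.1914] yaw 82.36 -> shift [ 0.0447 -0.0203  0.0014] turn -0.04
```

View pics/w9.png

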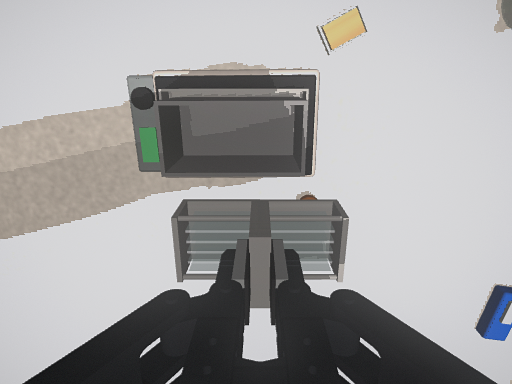

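The rack is held level at pixel (260,240), and the dish mouth is at (232,138). Moving over the dish.

{"op": "send_rows", "data": {"rows": [[0.01,-0.004,0,0,0.004],[0.022,-0.009,0,-0.4,0.004],[0.033,-0.014,0.005,-0.4,0.004],[0.042,-0.018,0.012,-0.4,0.004],[0.0446,-0.0198,0.02,-0.4,0.004],[0.0446,-0.0198,0.025,-0.4,0.004],[0.0446,-0.0198,0.025,-0.4,0.004],[0.0446,-0.0198,0.025,-0.4,0.004]]}}

```text
t: 23.13
tool_pos: [0.4588, 0.0985, 0.1661]
tool_rot: [-2.357, -2.077, 0.001]
ft_force: [0.1, 0.3, -1.1]
grip_width: 0.0088
grasp_force: 37.6
```

{"op": "send_rows", "data": {"rows": [[0,0,0,0,0.004],[0,0,0,0,0.004],[0,0,0,0,0.004],[0,0,0,0,0.004],[0,0,0,0,0.004],[0,0,0,0,0.004],[0,0,0,0,0.004],[0,0,0,0,0.004]]}}

```text
t: 23.8
tool_pos: [0.459, 0.0987, 0.1665]
tool_rot: [-2.357, -2.077, -0.0]
ft_force: [0.0, -1.2, -1.4]
grip_width: 0.0091
grasp_force: 37.6
```

Run:
```python
from h import *
pic,d,W,T=cloud("wrist"); s=env.sense()
x,y,z=s["tool_pos"]
rect(W,(x,y),.065,z-.025,z-.0045,'rack')
rect(W,(.458,.098),.09,.1,.112,'dish')
go([.4591,.0984,.0815],82.8)
```

```text
rack 5685 xy 458.4 98.9 size 90.5 38.9 long deg 172.5 z [0.1456 0.1581 0.1613]
dish 1551 xy 460.7 115.9 size 106.5 20.4 long deg 172.6 z [0.1012 0.1079 0.1094]
t 23.85 pos [0.459  0.0987 0.1665] yaw 82.79 -> shift [-0.0003  0.0002  0.085 ] turn -0.01
```

{"op": "send_rows", "data": {"rows": [[0,0,0.01,0,0.004],[0,0,0.022,0,0.004],[0,0,0.034,0,0.004],[0,0,0.046,0,0.004],[0,0,0.058,0,0.004],[0,0,0.068,0,0.004],[0,0,0.076,0,0.004],[0,0,0.079,0,0.004]]}}

```text
t: 24.52
tool_pos: [0.4584, 0.0986, 0.0858]
tool_rot: [-2.356, -2.077, 0.002]
ft_force: [-0.8, -0.0, -0.5]
grip_width: 0.0092
grasp_force: 37.6
```

Run:
```python
from h import *
s=env.sense(); print(s["ft_force"],s["wrist_torque"])
go([.459,.0987,.0815],82.8)
```

```text
[-0.78683722 -0.02510667 -0.50558949] [0.01798424 0.04926829 0.03782358]
t 24.52 pos [0.4584 0.0986 0.0858] yaw 82.79 -> shift [0.0002 0.0006 0.0043] turn -0.01
```

{"op": "send_rows", "data": {"rows": [[0,0,0.001,0,0.004],[0,0,0.002,0,0.004],[0,0,0.003,0,0.004],[0,0,0.004,0,0.004],[0,0,0.005,0,0.004],[0,0,0.0055,0,0.004],[0,0,0.006,0,0.004],[0,0,0.006,0,0.004]]}}

```text
t: 25.18
tool_pos: [0.459, 0.0987, 0.0815]
tool_rot: [2.357, 2.077, 0.0]
ft_force: [-0.1, -0.2, 0.5]
grip_width: 0.009
grasp_force: 37.6
```

Run:
```python
from h import *
s=env.sense(); print(s["ft_force"],s["wrist_torque"])
go([.459,.0987,.0815],82.8)
```

```text
[-0.0764318  -0.19220406  0.47255919] [ 0.02149065 -0.01834047  0.01959488]
t 25.18 pos [0.459  0.0987 0.0815] yaw 82.79 -> shift [-0.  0. -0.] turn -0.01
```

{"op": "send_rows", "data": {"rows": [[0,0,0.0005,0,0.004],[0,0,0.0005,0,0.009],[0,0,0.0005,0,0.014],[0,0,0.0005,0,0.02],[0,0,0,0,0.026],[0,0,0,0,0.03],[0,0,0,0,0.03],[0,0,0,0,0.03]]}}

```text
t: 25.85
tool_pos: [0.459, 0.0987, 0.0815]
tool_rot: [2.357, 2.077, 0.0]
ft_force: [-0.5, 0.6, -0.5]
grip_width: 0.0303
grasp_force: 0.0
```

{"op": "send_rows", "data": {"rows": [[0,0,-0.005,0,0.03],[0,0,-0.02,0,0.03],[0,0,-0.045,0,0.03],[0,0,-0.07,0,0.03],[0,0,-0.1,0,0.03],[0,0,-0.125,0,0.03],[0,0,-0.14,0,0.03],[0,0,-0.145,0,0.03]]}}

```text
t: 26.52
tool_pos: [0.4598, 0.0989, 0.2296]
tool_rot: [2.355, 2.076, 0.005]
ft_force: [0.2, 0.7, -0.3]
grip_width: 0.0302
grasp_force: 0.0
```

Run:
```python
from h import *
pic,d,W,T=cloud("wrist"); save(pic,'w10.png')
rect(W,(.458,.098),.09,.1015,.12,'dish')
rect(W,(.458,.098),.06,.088,.1005,'gripplate')
rect(W,(.458,.098),.09,.055,.082,'rack+pan')
m=(np.hypot(W[...,0]-.458,W[...,1]-.098)<.045)&(W[...,2]>.07)&(W[...,2]<.085);print('rack frame top',np.nanmedian(W[m][:,2]),m.sum())
go([.5577,.2687,.23],158.4)
```

```text
dish 1764 xy 458.2 98.7 size 106.5 54.5 long deg 172.5 z [0.1022 0.1073 0.1086]
gripplate 745 xy 457.9 96.9 size 100.8 46.5 long deg 172.0 z [0.0886 0.0942 0.0997]
rack+pan 953 xy 436.6 103.5 size 32.2 28.8 long deg 172.3 z [0.0596 0.0706 0.0773]
rack frame top 0.0751623073602668 1985
t 26.57 pos [0.4597 0.0989 0.2289] yaw 82.78 -> shift [ 0.1808  0.0759 -0.0007] turn -75.62
```

View pics/w10.png

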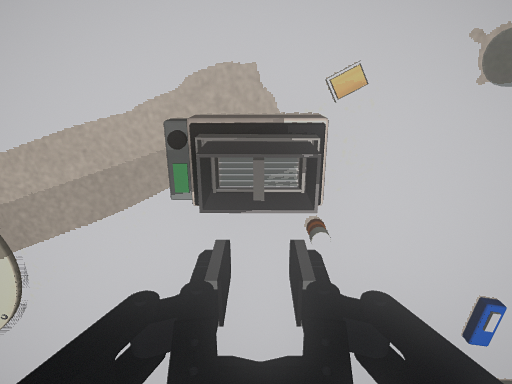

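The rack sits in the dish at pixel (258,177), and the bystanders are undisturbed. Now the lid.

{"op": "send_rows", "data": {"rows": [[0.02,0.01,0,-6,0.04],[0.045,0.023,0,-13,0.04],[0.075,0.039,0,-20,0.04],[0.105,0.054,0,-27,0.04],[0.135,0.07,0,-34,0.04],[0.165,0.085,0,-41,0.04],[0.195,0.1,0,-48,0.04],[0.215,0.111,0,-55,0.04]]}}

```text
t: 27.23
tool_pos: [0.5967, 0.3003, 0.2239]
tool_rot: [-1.12, -2.933, 0.003]
ft_force: [0.9, -0.1, 0.5]
grip_width: 0.0399
grasp_force: 0.0
```

Run:
```python
from h import *
pic,d,W,T=cloud("wrist")
rect(W,(.617,.32),.06,.022,.05,'bar'); 
go([.615,.321,.17],158.4)
```

```text
bar 453 xy 617.0 328.3 size 43.7 12.0 long deg 160.6 z [0.0296 0.0315 0.0328]
t 27.28 pos [0.5979 0.3024 0.2222] yaw 138.78 -> shift [-0.0008  0.0254  0.0521] turn -19.62
```

{"op": "send_rows", "data": {"rows": [[0,0.01,0.01,-6,0.04],[0,0.02,0.02,-13,0.04],[-0.001,0.025,0.03,-19.6,0.04],[-0.001,0.025,0.04,-20,0.04],[-0.001,0.025,0.05,-20,0.04],[-0.001,0.025,0.05,-20,0.04],[-0.001,0.025,0.05,-20,0.04],[-0.001,0.025,0.05,-20,0.04]]}}

```text
t: 27.95
tool_pos: [0.6136, 0.3158, 0.1769]
tool_rot: [0.606, 3.082, 0.0]
ft_force: [-0.8, -0.9, 0.6]
grip_width: 0.0401
grasp_force: 0.0
```

Run:
```python
from h import *
pic,d,W,T=cloud("wrist")
rect(W,(.617,.322),.06,.022,.05,'bar'); 
rect(W,(.617,.322),.075,.006,.05,'lid')
go([.617,.322,.05],158.4)
```

```text
bar 594 xy 616.7 326.1 size 44.1 12.0 long deg 160.1 z [0.0312 0.0337 0.0349]
lid 6692 xy 616.8 325.6 size 114.2 61.5 long deg 160.1 z [0.0088 0.01   0.0336]
t 28.0 pos [0.6138 0.3159 0.1773] yaw 157.75 -> shift [-0.0006  0.0068  0.1273] turn -0.65
```

{"op": "send_rows", "data": {"rows": [[0,0.003,0.01,-1,0.04],[0.001,0.008,0.03,-2.3,0.04],[0.001,0.0103,0.055,-2.3,0.04],[0.001,0.0103,0.08,-2.3,0.04],[0.001,0.0103,0.1,-2.3,0.04],[0.001,0.0103,0.115,-2.3,0.04],[0.001,0.0103,0.12,-2.3,0.04],[0.001,0.0103,0.12,-2.3,0.04]]}}

```text
t: 28.67
tool_pos: [0.6159, 0.3256, 0.0548]
tool_rot: [-0.542, -3.093, 0.002]
ft_force: [0.2, -0.5, -0.5]
grip_width: 0.0402
grasp_force: 0.0
```

Run:
```python
from h import *
pic,d,W,T=cloud("wrist")
rect(W,(.617,.326),.05,.022,.036,'bar'); 
rect(W,(.617,.326),.075,.006,.036,'lid')
go([.617,.326,.0145],160.1)
```

```text
bar 1478 xy 616.8 326.5 size 43.8 11.9 long deg 159.9 z [0.0283 0.0349 0.0358]
lid 15043 xy 617.4 326.2 size 114.7 62.2 long deg 160.1 z [0.0101 0.0112 0.0348]
t 28.72 pos [0.6165 0.3259 0.0564] yaw 160.1 -> shift [-0.0004  0.0003  0.0419] turn 0.0
```

{"op": "send_rows", "data": {"rows": [[-0.0004,0.0003,0.012,0,0.04],[-0.0004,0.0003,0.024,0,0.04],[-0.0004,0.0003,0.034,0,0.035],[-0.0004,0.0003,0.04,0,0.026],[-0.0004,0.0003,0.042,0,0.018],[-0.0004,0.0003,0.042,0,0.01],[-0.0004,0.0003,0.042,0,0.006],[-0.0004,0.0003,0.042,0,0.006]], "squeeze": 35}}

```text
t: 29.38
tool_pos: [0.6173, 0.3261, 0.015]
tool_rot: [0.543, 3.094, 0.001]
ft_force: [-0.4, -0.4, -0.4]
grip_width: 0.0112
grasp_force: 35.4
```

Run:
```python
from h import *
s=env.sense(); print(s["ft_force"],s["grip_width"],s["grasp_force"])
go([.4582,.0987,.2],172.5)
```

```text
[-0.37706099 -0.44817766 -0.39456839] 0.011207539972644896 35.446481108665466
t 29.38 pos [0.6173 0.3261 0.015 ] yaw 160.09 -> shift [ 0.0721 -0.2679 -0.1852] turn -12.41
```

{"op": "send_rows", "data": {"rows": [[0,0,-0.006,0,0.006],[0,0,-0.02,0,0.006],[0,0,-0.045,0,0.006],[0.002,-0.005,-0.075,0,0.006],[0.005,-0.018,-0.105,-2,0.006],[0.012,-0.038,-0.135,-4,0.006],[0.02,-0.065,-0.16,-6,0.006],[0.028,-0.095,-0.18,-8,0.006]]}}

```text
t: 30.05
tool_pos: [0.5582, 0.2461, 0.1976]
tool_rot: [0.322, 3.122, 0.002]
ft_force: [0.6, 0.2, -0.1]
grip_width: 0.011
grasp_force: 35.5
```

{"op": "send_rows", "data": {"rows": [[0.009,-0.027,-0.004,-2,0.006],[0.018,-0.054,-0.004,-4,0.006],[0.027,-0.08,-0.004,-4.4,0.006],[0.032,-0.1,-0.004,-4.4,0.006],[0.035,-0.11,-0.004,-4.4,0.006],[0.035,-0.11,-0.004,-4.4,0.006],[0.035,-0.11,-0.004,-4.4,0.006],[0.035,-0.11,-0.004,-4.4,0.006]]}}

```text
t: 30.72
tool_pos: [0.5019, 0.1465, 0.1987]
tool_rot: [0.205, 3.134, 0.001]
ft_force: [-0.3, -0.0, -0.5]
grip_width: 0.0113
grasp_force: 35.6
```

Run:
```python
from h import *
pic,d,W,T=cloud("wrist"); s=env.sense(); print(s["ft_force"],s["grip_width"]); save(pic,'w11.png')
x,y,z=s["tool_pos"]
rect(W,(x,y),.075,z-.012,z+.002,'lid')
rect(W,(x,y),.075,z-.012,z-.0005,'lid')
rect(W,(.458,.098),.09,.1015,.12,'dish')
go([.4582,.0987,.2],172.5)
```

```text
[-0.36511081  0.39004533 -1.92775052] 0.011189500017611693
lid 13349 xy 485.6 148.7 size 81.3 62.2 long deg 172.5 z [0.194 0.195 0.196]
lid 13288 xy 485.6 148.7 size 81.3 62.2 long deg 172.5 z [0.194 0.195 0.196]
dish 1889 xy 458.1 98.6 size 105.7 54.5 long deg 172.6 z [0.1026 0.108  0.1093]
t 30.77 pos [0.5019 0.1466 0.1984] yaw 172.52 -> shift [ 0.0371 -0.0532 -0.0016] turn 0.02
```

View pics/w11.png

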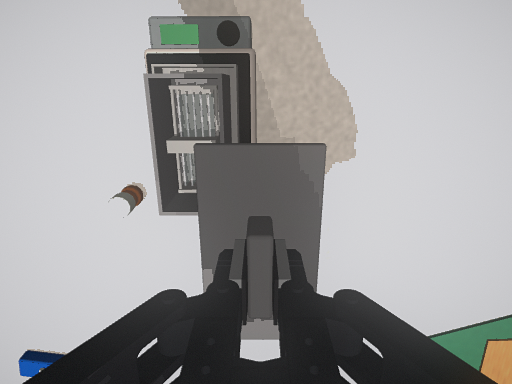

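The lid is held level at pixel (260,220), centred on the tool, and the dish with the rack is at (195,135). Moving over.

{"op": "send_rows", "data": {"rows": [[0.008,-0.012,0,0,0.006],[0.018,-0.026,0,0,0.006],[0.028,-0.04,0.01,0,0.006],[0.035,-0.05,0.022,0,0.006],[0.037,-0.0532,0.034,0,0.006],[0.037,-0.0532,0.044,0,0.006],[0.037,-0.0532,0.048,0,0.006],[0.037,-0.0532,0.048,0,0.006]]}}

```text
t: 31.43
tool_pos: [0.4578, 0.0984, 0.1494]
tool_rot: [-0.205, -3.133, 0.001]
ft_force: [0.7, -0.2, -1.5]
grip_width: 0.0109
grasp_force: 35.6
```

{"op": "send_rows", "data": {"rows": [[0,0,0,0,0.006],[0,0,0,0,0.006],[0,0,0,0,0.006],[0,0,0,0,0.006],[0,0,0,0,0.006],[0,0,0,0,0.006],[0,0,0,0,0.006],[0,0,0,0,0.006]]}}

```text
t: 32.1
tool_pos: [0.4578, 0.0979, 0.1506]
tool_rot: [0.206, 3.135, 0.0]
ft_force: [0.0, 0.2, -1.3]
grip_width: 0.011
grasp_force: 35.6
```

Run:
```python
from h import *
s=env.sense(); print(s["ft_force"],s["grip_width"])
go([.4583,.0987,.119],172.5)
```

```text
[ 0.04705413  0.15807231 -1.34091981] 0.01100066543478375
t 32.1 pos [0.4578 0.0979 0.1506] yaw 172.48 -> shift [-0.0004  0.0009  0.0316] turn -0.02
```

{"op": "send_rows", "data": {"rows": [[-0.0004,0.0009,0.006,0,0.006],[-0.0004,0.0009,0.013,0,0.006],[-0.0004,0.0009,0.019,0,0.006],[-0.0004,0.0009,0.024,0,0.006],[-0.0004,0.0009,0.027,0,0.006],[-0.0004,0.0009,0.029,0,0.006],[-0.0004,0.0009,0.0295,0,0.006],[-0.0004,0.0009,0.0295,0,0.006]]}}

```text
t: 32.77
tool_pos: [0.4583, 0.0987, 0.1209]
tool_rot: [-0.206, -3.135, 0.0]
ft_force: [-0.4, 0.4, -0.2]
grip_width: 0.0115
grasp_force: 35.6
```

{"op": "send_rows", "data": {"rows": [[0,0,0.0004,0,0.006],[0,0,0.0008,0,0.006],[0,0,0.0012,0,0.006],[0,0,0.0016,0,0.006],[0,0,0.002,0,0.006],[0,0,0.0023,0,0.006],[0,0,0.0023,0,0.006],[0,0,0.0023,0,0.006]]}}

```text
t: 33.43
tool_pos: [0.4583, 0.0987, 0.1187]
tool_rot: [0.206, 3.135, 0.0]
ft_force: [-0.1, 0.1, -1.3]
grip_width: 0.0113
grasp_force: 35.6
```

Run:
```python
from h import *
pic,d,W,T=cloud("wrist"); s=env.sense(); print(s["ft_force"],s["wrist_torque"])
x,y,z=s["tool_pos"]
rect(W,(x,y),.075,z-.012,z+.002,'lid')
rect(W,(x,y),.075,.055,.072,'pan')
go([.4583,.0987,.119],172.5)
```

```text
[ 0.07897182  0.86753377 -1.53108282] [-0.00063319 -0.01120132  0.02118514]
lid 13357 xy 442.0 100.7 size 81.4 62.4 long deg 172.4 z [0.1143 0.1153 0.1163]
pan 892 xy 404.3 105.8 size 68.2 13.7 long deg 81.9 z [0.0587 0.068  0.0695]
t 33.48 pos [0.4583 0.0987 0.1187] yaw 172.49 -> shift [ 0.     -0.     -0.0003] turn -0.01
```

{"op": "send_rows", "data": {"rows": [[0,0,0.0003,0,0.006],[0,0,0.0006,0,0.006],[0,0,0.0009,0,0.006],[0,0,0.0012,0,0.006],[0,0,0.0012,0,0.006],[0,0,0.0012,0,0.006],[0,0,0.0012,0,0.006],[0,0,0.0012,0,0.006]]}}

```text
t: 34.15
tool_pos: [0.4583, 0.0987, 0.1175]
tool_rot: [0.206, 3.135, 0.0]
ft_force: [-1.2, 0.4, -1.2]
grip_width: 0.0111
grasp_force: 35.6
```

Run:
```python
from h import *
pic,d,W,T=cloud("wrist"); s=env.sense(); print(s["ft_force"],s["wrist_torque"],s["tool_pos"])
x,y,z=s["tool_pos"]
rect(W,(x,y),.075,z-.012,z+.002,'lid')
```

```text
[-0.02889594 -0.10873587 -1.47246819] [ 0.05834381  0.00519529 -0.02646648] [0.45834576 0.09874505 0.11750382]
lid 13357 xy 442.4 100.8 size 82.3 62.4 long deg 172.4 z [0.1131 0.1141 0.1151]
```

{"op": "send_rows", "data": {"rows": [[0,0,0.0003,0,0.006],[0,0,0.0006,0,0.006],[0,0,0.0009,0,0.006],[0,0,0.0012,0,0.006],[0,0,0.0012,0,0.006],[0,0,0.0012,0,0.006],[0,0,0.0012,0,0.006],[0,0,0.0012,0,0.006]]}}

```text
t: 34.87
tool_pos: [0.4584, 0.0988, 0.1169]
tool_rot: [0.206, 3.134, 0.0]
ft_force: [-1.9, -0.7, 5.3]
grip_width: 0.0109
grasp_force: 36.4
```

Run:
```python
from h import *
for i in range(3):
    pic,d,W,T=cloud("wrist"); s=env.sense(); print(s["ft_force"],s["tool_pos"])
x,y,z=s["tool_pos"]
rect(W,(x,y),.075,z-.012,z+.002,'lid')
```

```text
[-2.55102634 -0.63281584  5.05974145] [0.45839429 0.09874481 0.11685306]
[-2.0751445  -0.71459581  5.14516056] [0.45837497 0.09875605 0.11686013]
[-2.06611239 -0.81903847  5.5601406 ] [0.45836629 0.0987785  0.11686085]
lid 13377 xy 442.3 100.7 size 82.1 62.5 long deg 172.5 z [0.1125 0.1135 0.1145]
```

Contact, about 5 N. I'll release and retreat upward.

{"op": "send_rows", "data": {"rows": [[0,0,-0.0003,0,0.006],[0,0,-0.0003,0,0.011],[0,0,-0.0003,0,0.015],[0,0,-0.0003,0,0.022],[0,0,-0.0003,0,0.032],[0,0,-0.0003,0,0.04],[0,0,-0.0003,0,0.04],[0,0,-0.0003,0,0.04]]}}

```text
t: 35.68
tool_pos: [0.4583, 0.0987, 0.1165]
tool_rot: [-0.206, -3.135, -0.0]
ft_force: [0.2, -0.7, -0.2]
grip_width: 0.0399
grasp_force: 0.0
```

{"op": "send_rows", "data": {"rows": [[0,0,-0.005,0,0.04],[0,0,-0.02,0,0.04],[0,0,-0.045,0,0.04],[0,0,-0.07,0,0.04],[-0.01,0,-0.095,0,0.04],[-0.025,0,-0.115,0,0.04],[-0.04,0,-0.125,0,0.04],[-0.05,0,-0.13,0,0.04]]}}

```text
t: 36.35
tool_pos: [0.5094, 0.0922, 0.2489]
tool_rot: [0.206, 3.132, 0.001]
ft_force: [0.2, -0.2, -0.4]
grip_width: 0.0398
grasp_force: 0.0
```

{"op": "send_rows", "data": {"rows": [[-0.01,0,0,0,0.04],[-0.01,0,0,0,0.04],[-0.01,0,0,0,0.04],[-0.01,0,0,0,0.04],[-0.01,0,0,0,0.04],[-0.01,0,0,0,0.04],[-0.01,0,0,0,0.04],[-0.01,0,0,0,0.04]]}}

```text
t: 37.02
tool_pos: [0.5175, 0.0909, 0.2467]
tool_rot: [0.206, 3.135, -0.0]
ft_force: [-0.2, 0.5, -0.1]
grip_width: 0.0406
grasp_force: 0.0
```

Run:
```python
from h import *
pic,d,W,T=cloud("wrist"); p2,_,_,_=cloud("scene"); save(np.hstack([cv2.resize(pic,(400,300)),cv2.resize(p2[100:350,150:480],(400,300))]),'w12.png')
rect(W,(.458,.098),.09,.107,.12,'lid'); rect(W,(.458,.098),.09,.125,.15,'bar')
rect(W,(.458,.098),.12,.058,.075,'pan')
rect(W,(.458,.098),.12,.0425,.075,'plate')
s=env.sense();print(s["tool_pos"],s["ft_force"],s["t"])
```

```text
lid 9158 xy 458.4 98.7 size 113.2 62.1 long deg 172.4 z [0.1124 0.1135 0.1147]
bar 908 xy 458.8 98.6 size 43.6 12.0 long deg 172.7 z [0.1356 0.1373 0.1386]Traceback (most recent call last):
  File "<stdin>", line 4, in <module>
  File "h.py", line 18, in rect
    i=1+np.argmax(st[1:,4]); P=W[l==i]
        ~~~~~~~~~^^^^^^^^^^
    return _wrapfunc(a, 'argmax', axis=axis, out=out, **kwds)
    return bound(*args, **kwds)
ValueError: attempt to get argmax of an empty sequence
```

View pics/w12.png

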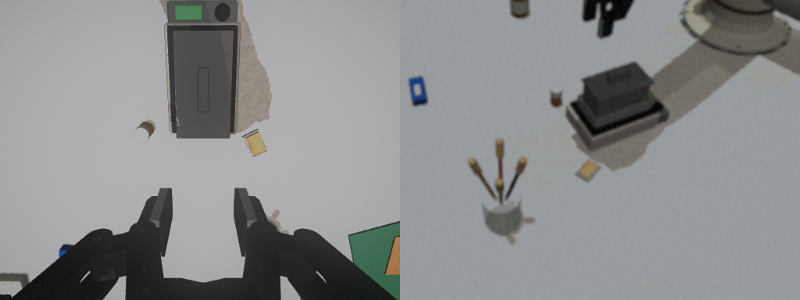

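The stack at pixel (203,85) is complete. The lid lies flat on the dish (top at 0.1135 m, level) and is centred and aligned within 1 mm. The bystanders stand untouched and the gripper is clear.

```bash
python3 -c "
from plant import env
print(env.hand_in())"
```

```text
the job is handed in; nothing more can be done
None
```

The slide bath is set up and handed in at about 37 s: pan centred on the plate, then dish, rack and lid seated in that order and aligned to about 1 mm, with the bystanders left where they were; no verdict was returned.

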